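# Stand the tall dosing measure on the bench scale

## Robot

A 6-joint arm with a two-finger parallel gripper is mounted at the origin on the work surface. World frame = base frame: x ahead of the robot, y to its left, z up, the work surface at z = 0. Lengths are in mm, angles in rad, forces in N, time in s.
With the tool pointing down it reaches from about 300 to 1000 mm from the base axis. Payload 5.1 kg.
Tool frame: the origin (TCP) lies on the centre line of the jaws, within the pads' length; the fingertips stand 11 mm ahead of it and the grasp point (between the pads) lies 8 mm behind it (robot.tip_extent is the distance from the TCP to the fingertips, in mm); z points along the fingers, y is the line along which they close (so a half turn about z gives the same grasp; the last joint's range is limited). The gripper opens to 95 mm and grips with 3 to 60 N. Pads are 20 mm wide; open, the fingers measure 119 mm over their backs; the gripper's body (75 mm by 180 mm) begins 59 mm behind the grasp point.
Start: joints at [-1.214, 0.124, 1.65, -0, 1.367, -0.083], TCP at [276.71, -588.146, 204.956] pointing down, gripper open.
Joint ranges: [-2.61, 2.61], [-1.02, 2.33], [0.03, 2.71], [-1.35, 4.49], [0.32, 2.68], [-2.91, 2.91]. Speed limits (rad/s): [2.57, 2.57, 3.14, 3.14, 3.14, 3.14].

## Interface

Orientations are given as [roll, pitch, yaw] about the fixed x, y, z axes, in that order (R = Rz(yaw) Ry(pitch) Rx(roll)).
In Python, from rig import robot gives the robot as it stands. The module is installed in compiled form; this text tells all that it offers.
- The arm moves only by the tool jog_arm, never from a script. Its arguments are lists of equal length, an entry for each row: "dp": the shift along the tool's x, y, z in m, a list of three; "turn": the turn about the tool's z in rad. In form: {"dp": [[dx, dy, dz], ...], "turn": [turn, ...]}. A call has 1 to 12 rows; each row is the pose to reach, as a shift and turn from the pose commanded when the call began, along the tool's axes at that moment; what a row does not reach only later rows make up. A row lasts 1/8 s, in which the tool goes at most 62.5 mm and 10.7 degrees, less where a joint would pass 70% of its speed; a pose out of reach is approached as far as the arm can. A call with a gripper value outside its range is refused whole. "gripper" is the opening, from 0 (shut) to 1 (fully open), set as the call begins (left out, the last holds). The fingers move at their own pace and stop on an object; "newtons" is the grip in N (left out, the last holds). Time passes only in rows, so rows that repeat a pose let the fingers close. It gives the time, the measured TCP pose, the force, the opening and the grip force at its end, in the units of the state.
- robot.read_state(): the state, without advancing time (a new reading comes with each control period).
- robot.grab_frame(name): name is "scene" or "top" or "wrist"; returns a dict with "pixels" (384x512x3 uint8, red, green, blue), "vertical_fov" (degrees; the focal length in pixels is half the picture's height over the tangent of half this angle, whatever the lens; pixels are square), "cx", "cy" (the principal point, pixels), "extrinsics" (4x4, takes a point from world to camera coordinates). Camera axes: x right, y up, looking along -z (the intrinsics and any distortion apply to the point x, -y, -z); pixel columns grow to the right and rows downward; lengths in mm; the calibration is good to about 2 mm. A picture is of the moment at which its call begins. There is no depth.
- robot.job_done(): hands the job in; it is judged then, once.
The state is a dict: "time": time; "joint_positions": joint angles; "dq": joint speeds; "tau": joint torques, N m; "position": TCP position; "tool_rot": TCP orientation; "ft_force": force on the tool from outside, world axes, zero at the start; "moment": the same for the moment, N m; "width": opening from 0.0 (shut) to 1.0 (fully open); "grasp_force": force on a finger pad.
Only numpy, scipy, OpenCV 4.12 (cv2) and the standard library are available. Lean on these libraries where they do the work, as an engineer would, in place of code of your own. Each camera call takes 0.05 s, during which the arm holds its last target. There are 200 camera calls.

## Task

The tall waisted dosing measure is to be tared: take it from the draining tray, keep it upright, lower it (do not drop it) small end down onto the middle of the scale's round pan and let go without upsetting it. Keep the open fingers around its cup for a good second while it stands still by itself, then raise the hand well clear of it. Leave the short measure and the straight beaker standing where they are on the tray.

Things in the scene. Friction and masses are not known exactly. Their poses are not given: they have to be found in the camera images.
- tall_measure: Steel double-ended dosing measure, 120 mm tall, about 160 g, upright on its small end on the tray. Foot 32 mm across, waist 20 mm (46 to 56 mm up), then an open cup; its straight wall, 50 mm outer diameter from 72 to 120 mm up, is the place to grip. Top-heavy: falls over if leant over 10 degrees. Origin: centre of the foot's underside, z up its axis; round, so yaw is free.
- pan_top (a point): Centre of the top face of the scale's flat round steel pan, 100 mm across, 50 mm above the worktop, z up. The pan is the highest part of the scale: a fixed white box, 220 x 170 mm, with a dark display on the robot's side. A steel tin, 94 mm across and 44 mm high, stands on the worktop behind it and is not the pan.
- short_measure: Bystander on the tray: the same shape as the tall measure but 86 mm tall, cup 36 mm and foot 23 mm across. Origin: centre of the foot's underside, z up.
- beaker: Bystander on the tray: open steel beaker without a waist, 52 mm across at the rim, 120 mm tall. Origin: centre of its underside, z up. The three vessels stand at least 100 mm apart, centre to centre, on a fixed black tray 240 x 360 mm, floor 5 mm and rim 14 mm above the worktop.

How it is judged:
By the outcome, as a careful person would: the job done as asked, in the order asked, and still so for the second after the job is handed in, with the robot touching nothing.
It also fails if it takes over 48 s, if anything falls off the work surface, if the arm or the gripper's body presses on something with over 40 N, if the wrist force passes 120 N, or if a joint passes its speed limit or range.

## Working session

There is one attempt and no reset: what is moved stays moved. The work goes in short steps, Python scripts to look and compute and a tool call to move; the robot and the scene stay as the last step left them, time stands still between calls to the robot, and variables do not carry over. Pictures are saved under pics/ and viewed, at most 11 in all, crops included, and the job is handed in when it is done.

Besides the shell and the picture viewer there is one more tool, called after "Call:" as name([rows], argument=value, ...), one row to a line, values as JSON. jog_arm: Moves the arm, as the interface text tells. Its arguments: {"type":"object","properties":{"dp":{"type":"array"},"turn":{"type":"array"},"gripper":{"type":"number"},"newtons":{"type":"number"}},"required":["dp","turn"]}

```bash
mkdir -p pics
cat > h.py <<'E'
import numpy as np, cv2
from rig import robot
def K(f):
    h=f["pixels"].shape[0]; F=h/2/np.tan(np.radians(f["vertical_fov"])/2); return F
def ray(f,u,v):
    F=K(f); d=np.array([(u-f["cx"])/F,-(v-f["cy"])/F,-1.]); E=np.array(f["extrinsics"]); R=E[:3,:3]
    return -R.T@E[:3,3], R.T@d/np.linalg.norm(d)
def onz(f,u,v,z):
    o,d=ray(f,u,v); return o+d*(z-o[2])/d[2]
def proj(f,p):
    E=np.array(f["extrinsics"]); c=E[:3,:3]@np.array(p)+E[:3,3]; F=K(f)
    return f["cx"]+F*c[0]/-c[2], f["cy"]-F*c[1]/-c[2]
def tri(a,b):
    A=np.zeros((3,3));B=np.zeros(3)
    for o,d in (a,b):
        M=np.eye(3)-np.outer(d,d);A+=M;B+=M@o
    p=np.linalg.solve(A,B); return p,[np.linalg.norm((np.eye(3)-np.outer(d,d))@(p-o)) for o,d in (a,b)]
E
python3 - <<'E'
from h import *
import pickle
fs={}
for n in ("scene","top","wrist"):
    f=robot.grab_frame(n); fs[n]=f
    print(n,[k for k in f],f["vertical_fov"],f["cx"],f["cy"],ray(f,f["cx"],f["cy"]))
    cv2.imwrite(f"pics/{n}0.png",f["pixels"][:,:,::-1])
pickle.dump(fs,open("f0.pkl","wb"))
print(robot.read_state())
a=[fs[n]["pixels"] for n in ("scene","top")]
E
```

```text
scene ['pixels', 'vertical_fov', 'cx', 'cy', 'extrinsics'] 55.0963297096433 255.76366126435894 192.56125835418808 (array([ 919.64502867, -536.65345694,  804.80857094]), array([-0.40022542,  0.50926821, -0.76188287]))
top ['pixels', 'vertical_fov', 'cx', 'cy', 'extrinsics'] 49.920364536230124 257.8835350901812 188.85226323155186 (array([ 381.88622635,  -34.5079091 , 1181.61710458]), array([ 0.09850757,  0.00634381, -0.99511608]))
wrist ['pixels', 'vertical_fov', 'cx', 'cy', 'extrinsics'] 67.18126103132505 257.01685040917107 191.52313532057076 (array([ 340.85649121, -557.82061456,  383.93194427]), array([-0.22857759, -0.10567813, -0.96777292]))
{'time': 0.15, 'joint_positions': array([-1.21361063e+00,  1.24371043e-01,  1.65132665e+00, -7.18289795e-06,
        1.36753973e+00, -8.25804841e-02]), 'dq': array([ 0.0004419 , -0.00221496, -0.00361154, -0.00084266, -0.00014591,
       -0.00068834]), 'tau': array([ 6.97732321e-04, -4.18190467e+01, -3.60472870e+01,  7.76399905e-02,
        4.68893582e-02, -1.18062803e-04]), 'position': array([ 276.52633152, -587.67870942,  203.97916108]), 'tool_rot': array([-3.13995291e+00, -1.28662809e-04,  4.39767531e-01]), 'ft_force': array([-0.35936592, -0.20336305,  0.1190296 ]), 'moment': array([-0.02699345,  0.02482015,  0.02888255]), 'grasp_force': 0.0, 'width': 1.001348071080256}
```

View pics/scene0.png

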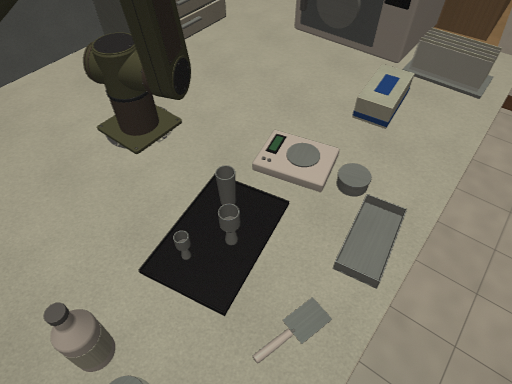

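View pics/top0.png

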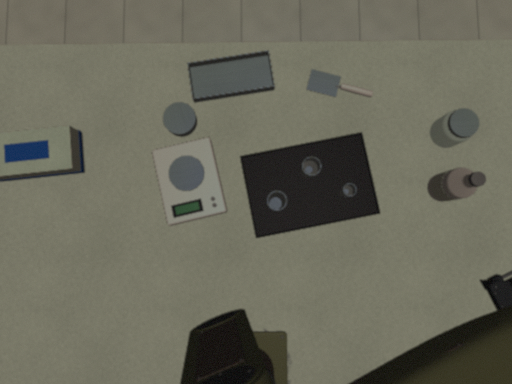

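Scene: tall measure cup rim near (229,212), foot (231,240); beaker (226,173), short measure (182,238); pan (303,154), tin (353,180). Top: tall (312,166), beaker (277,201), short (349,189), pan (186,173), tin (180,119).

Run:
```python
from h import *
import pickle
fs=pickle.load(open("f0.pkl","rb"))
def blob(n,u,v,r,fn):
    g=fs[n]["pixels"].astype(int); m=fn(g).astype(np.uint8); w=np.zeros_like(m); w[v-r:v+r+1,u-r:u+r+1]=1; m*=w
    k,l,s,c=cv2.connectedComponentsWithStats(m)
    i=l[v-3:v+4,u-3:u+4]; i=np.bincount(i[i>0]).argmax() if (i>0).any() else 1+s[1:,4].argmax()
    cs,_=cv2.findContours((l==i).astype(np.uint8),0,1); c=max(cs,key=cv2.contourArea)[:,0]
    return s[i],c
br=lambda g:g.max(2)>45
for n,q in (("top",[(312,166),(277,201),(349,189)]),("scene",[(229,212),(226,173),(182,238)])):
    for u,v in q:
        s,c=blob(n,u,v,26 if n=="top" else 40,br); e=cv2.fitEllipse(cv2.convexHull(c)); print(n,s,np.round(e[0],1),np.round(e[1],1))
g=fs["scene"]["pixels"];print("scene pan/white",g[154,303],g[172,290],g[154,325],"top",fs["top"]["pixels"][173,186],fs["top"]["pixels"][160,165])
sat=lambda g:(g[...,2]-g[...,0]>-3)&(g.max(2)>70)
res={}
for n,u,v in (("top",186,173),("scene",303,154)):
    s,c=blob(n,u,v,30,sat); e=cv2.fitEllipse(c); print("pan",n,s,e); res[n]=e[0]
print("pan tri",tri(ray(fs["top"],*res["top"]),ray(fs["scene"],*res["scene"])))
t=fs["top"]["pixels"][125:225,145:385]; s=fs["scene"]["pixels"][130:270,160:340]
A=cv2.resize(t,None,fx=2.5,fy=2.5,interpolation=2);B=cv2.resize(s,None,fx=2.4,fy=2.4,interpolation=2)
o=np.zeros((A.shape[0]+B.shape[0],600,3),np.uint8);o[:A.shape[0],:A.shape[1]]=A;o[A.shape[0]:,:B.shape[1]]=B
cv2.imwrite("pics/crop1.png",np.clip(o[:,:,::-1].astype(int)*1.6,0,255).astype(np.uint8))
```

```text
top [301 156  21  21 304] [311.1 165.8] [20.3 20.3]
top [266 190  22  21 299] [276.6 200.3] [21.4 21.4]
top [342 183  15  14 154] [349.  189.8] [14.2 15.5]
scene [ 189  172   81   73 2256] [228.4 185.8] [ 82.2 117.3]
scene [ 186  133   81   81 4978] [221.3 167.3] [ 94.2 116.5]
scene [173 230  18  30 362] [182.4 243.2] [16.4 31.7]
scene pan/white [112 115 106] [179 166 150] [178 165 150] top [83 87 90] [137 134 122]
pan top [169 156  35  35 955] ((186.17276000976562, 172.81619262695312), (33.64225769042969, 34.31692123413086), 64.36199951171875)
pan scene [273 136  10  14  79] ((276.72772216796875, 141.565673828125), (5.938619136810303, 15.5188627243042), 27.799758911132812)
pan tri (array([508.02925265, 135.23711916, 116.42504187]), [np.float64(32.275935366567886), np.float64(32.27593536656799)])
```

View pics/crop1.png

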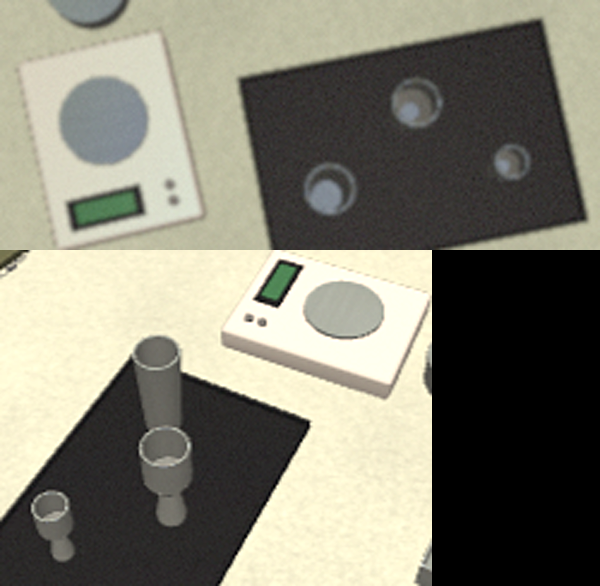

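The crop shows: the tall measure's rim centred at scene (229.2, 212), waisted, in front of the beaker; the pan at scene (303.3, 155), top (186.2, 172.8).

Run:
```python
from h import *
import pickle
fs=pickle.load(open("f0.pkl","rb"));S,T,W=fs["scene"],fs["top"],fs["wrist"]
for n,t,s in (("pan",(186.2,172.8),(303.3,155)),("tall",(311.1,165.8),(229.2,212.1)),("beaker",(276.6,200.3),(226,275/2.4+130-165/2.4*0+0) if 0 else (225.4,173))  ,("short",(349,189.8),(181.5,237.5))):
    p,e=tri(ray(T,*t),ray(S,*s)); print(n,p.round(1),round(e[0],1),"wrist px",np.round(proj(W,p)))
print(K(T)*20.3,"rim diam at 125:",20.3/K(T)*(1181-125),"pan",34/K(T)*1131)
E=np.array(W["extrinsics"]);print(E.round(3))
# camera in tool frame
from scipy.spatial.transform import Rotation as R
s=robot.read_state();Rt=R.from_euler("xyz",s["tool_rot"]).as_matrix();print(Rt.round(3));o,d=ray(W,W["cx"],W["cy"]);print(Rt.T@(o-s["position"]),Rt.T@d)
```

```text
pan [542.  172.6  44. ] 0.8 wrist px [-550. -599.]
tall [ 546.7 -165.4  120.7] 1.4 wrist px [-207. -518.]
beaker [457.5 -75.  120.3] 1.0 wrist px [-373. -407.]
short [ 486.6 -269.7   83.7] 1.3 wrist px [   4. -219.]
8373.618237659699 rim diam at 125: 51.96881773793675 pan 93.22328506561706
[[ 4.26000e-01 -9.05000e-01 -2.00000e-03 -6.49192e+02]
 [ 8.76000e-01  4.12000e-01 -2.52000e-01  2.81770e+01]
 [ 2.29000e-01  1.06000e-01  9.68000e-01 -3.90522e+02]
 [ 0.00000e+00  0.00000e+00  0.00000e+00  1.00000e+00]]
[[ 0.905  0.426 -0.001]
 [ 0.426 -0.905  0.002]
 [ 0.    -0.002 -1.   ]]
[ 7.09438005e+01  7.50440039e-02 -1.79944022e+02] [-2.51943355e-01 -1.02360037e-04  9.67741978e-01]
```

View pics/wrist0.png

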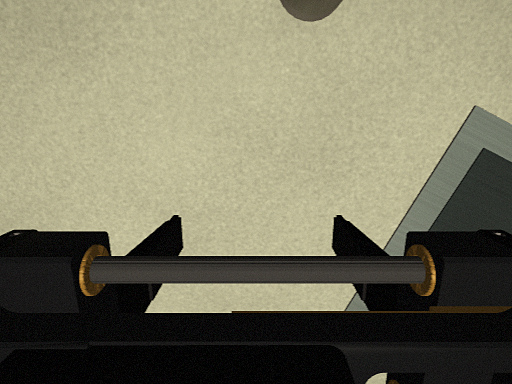

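The wrist view shows bare worktop, the fingertips near (178,220) and (336,220); the tall measure is out of view up-left. Moving above it.

Call:
jog_arm([
  [0.02,-0.013,-0.03],
  [0.06,-0.04,-0.05],
  [0.105,-0.069,-0.056],
  [0.15,-0.099,-0.056],
  [0.195,-0.129,-0.056],
  [0.24,-0.158,-0.056],
  [0.285,-0.188,-0.056],
  [0.33,-0.218,-0.056],
  [0.37,-0.244,-0.056],
  [0.395,-0.26,-0.056],
  [0.405,-0.267,-0.056],
  [0.405,-0.267,-0.056],
], turn=[0,0,0,0,0,0,0,0,0,0,0,0], gripper=1.0, newtons=12)

```text
time: 1.65
position: [529.4, -174.0, 260.7]
tool_rot: [-3.141, 0.001, 0.441]
ft_force: [-0.3, 0.2, 0.4]
width: 1.0
grasp_force: 0.0
```

Run:
```python
from h import *
import pickle
f=robot.grab_frame("wrist");s=robot.read_state();print(s["position"],s["tool_rot"],s["time"])
pickle.dump((f,s),open("w1.pkl","wb"));cv2.imwrite("pics/w1.png",f["pixels"][:,:,::-1])
print(proj(f,[546.7,-165.4,125]))
```

```text
[ 529.16361917 -174.62079161  260.73620508] [3.14154822e+00 7.14276599e-04 4.39643227e-01] 1.7
(np.float64(256.5161123744837), np.float64(164.56109884362513))
```

View pics/w1.png

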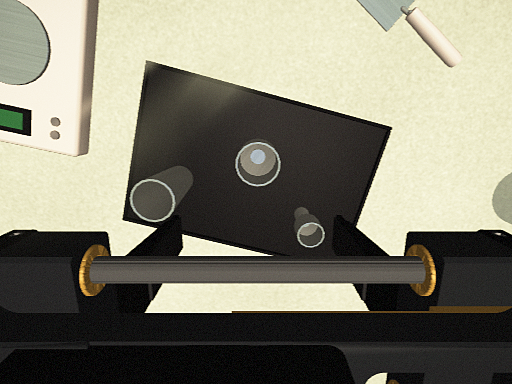

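The rim of the tall measure is at about (258,163), diameter 44 px; beaker (153,200), short measure (311,235). It agrees within 2 mm. Lower for a second view.

Call:
jog_arm([
  [0,0,0.02],
  [0,0,0.045],
  [0,0,0.055],
  [0,0,0.055],
], turn=[0,0,0,0])

```text
time: 2.2
position: [528.5, -174.4, 204.4]
tool_rot: [-3.14, 0.002, 0.439]
ft_force: [0.5, 0.1, 1.2]
width: 1.002
grasp_force: 0.0
```

```bash
cat > rim.py <<'E'
from h import *
def rim(f,p0,r0):
    u,v=proj(f,p0); g=cv2.cvtColor(f["pixels"],cv2.COLOR_RGB2GRAY).astype(np.float32)
    pts=[]
    for a in np.radians(np.arange(0,360,4)):
        r=np.arange(r0+7,r0-7,-.25); x=(u+r*np.cos(a)).astype(np.float32); y=(v+r*np.sin(a)).astype(np.float32)
        q=cv2.remap(g,x[None],y[None],1)[0]; i=np.argmax(q>90)
        if q[i]>90: pts.append((x[i],y[i]))
    pts=np.array(pts,np.float32)
    for _ in range(2):
        e=cv2.fitEllipseDirect(pts); d=np.linalg.norm(pts-e[0],axis=1); pts=pts[abs(d-np.median(d))<1.5]
    return e,len(pts)
E
python3 - <<'E'
from rim import *
import pickle
f1,s1=pickle.load(open("w1.pkl","rb"))
f2=robot.grab_frame("wrist");s=robot.read_state();print(s["position"],s["tool_rot"])
P=[548,-164,125]; R=[]
for f in (f1,f2):
    c=-np.array(f["extrinsics"])[:3,:3].T@np.array(f["extrinsics"])[:3,3]
    e,n=rim(f,P,25*K(f)/np.linalg.norm(c-P)); print(e,n,onz(f,*e[0],125)); R.append(ray(f,*e[0]))
    print("dist from size",50*K(f)/max(e[1]),np.linalg.norm(c-P))
print("tri",tri(*R))
S=pickle.load(open("f0.pkl","rb"))["scene"]
print("tri2",tri(R[1],ray(S,229.2,212.1)))
cv2.imwrite("pics/w2.png",f2["pixels"][:,:,::-1])
E
```

```text
[ 529.23393092 -174.49436833  205.67715354] [-3.14118229e+00  3.60416794e-04  4.39055963e-01]
((257.47955322265625, 163.6424560546875), (44.604549407958984, 45.35036849975586), 92.11978912353516) 90 [ 548.07557846 -165.9248892   125.        ]
dist from size 318.7248430766009 319.66009378693417
((257.74151611328125, 172.33181762695312), (53.269100189208984, 54.4996337890625), 88.7903060913086) 90 [ 548.10199765 -165.88510329  125.        ]
dist from size 265.21809558381904 263.98270622946234
tri (array([ 547.89025761, -165.99996831,  123.75370438]), [np.float64(0.013151964074822614), np.float64(0.013151964074781024)])
tri2 (array([ 548.21368837, -165.77535242,  122.72603556]), [np.float64(0.5774934772489692), np.float64(0.5774934772489156)])
```

View pics/w2.png

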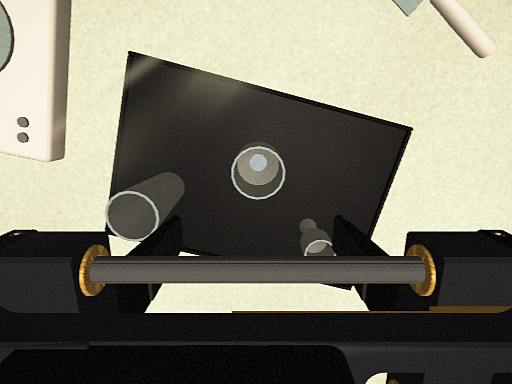

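The rim sits at (258,172), between and ahead of the open fingers; measured (548.1, -165.9, ~124), matching 125 expected. Descend and straddle the cup, with a check before closing.

Call:
jog_arm([
  [0.012,0,0.01],
  [0.021,0,0.025],
  [0.021,0,0.045],
  [0.021,0,0.065],
  [0.021,0,0.085],
  [0.021,0,0.1],
  [0.021,0,0.11],
  [0.021,0,0.112],
  [0.021,0,0.112],
], turn=[0,0,0,0,0,0,0,0,0])

```text
time: 3.38
position: [548.9, -165.4, 94.5]
tool_rot: [3.141, -0.001, 0.44]
ft_force: [-0.3, 0.8, -0.9]
width: 0.997
grasp_force: 0.0
```

Run:
```python
from h import *
f=robot.grab_frame("wrist");s=robot.read_state();print(s["position"],s["tool_rot"],s["ft_force"],proj(f,[548.1,-165.9,124.5]))
cv2.imwrite("pics/w3.png",f["pixels"][:,:,::-1])
```

```text
[ 549.07439089 -165.43903602   94.79046516] [ 3.14052133e+00 -1.02064921e-03  4.39749783e-01] [ 0.16947472 -0.24932348 -0.08999733] (np.float64(257.07773546758705), np.float64(247.65753419332117))
```

View pics/w3.png

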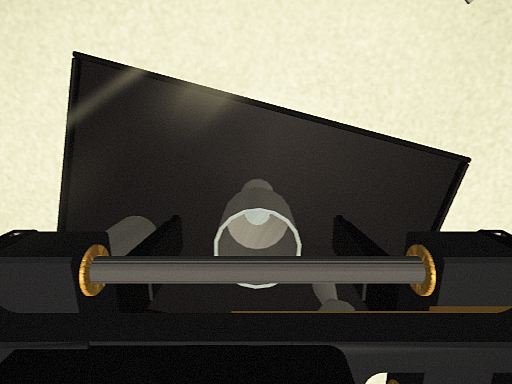

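The rim lies centred (258,247) between the fingers at (178,220) and (336,220). Close.

Call:
jog_arm([
  [0,0,0],
  [0,0,0],
  [0,0,0],
  [0,0,0],
  [0,0,0],
  [0,0,0],
  [0,0,0],
  [0,0,0],
], turn=[0,0,0,0,0,0,0,0], gripper=0.0, newtons=15)

```text
time: 4.42
position: [548.5, -165.2, 93.9]
tool_rot: [3.142, -0.0, 0.44]
ft_force: [0.4, -0.5, 0.6]
width: 0.502
grasp_force: 15.0
```

Call:
jog_arm([
  [0,0,-0.002],
  [0,0,-0.008],
  [0,0,-0.02],
  [0,0,-0.036],
  [0,0,-0.054],
  [0,0,-0.074],
  [0,0,-0.094],
  [0,0,-0.112],
  [0,0,-0.126],
  [0,0,-0.133],
  [0,0,-0.136],
  [0,0,-0.136],
], turn=[0,0,0,0,0,0,0,0,0,0,0,0])

```text
time: 5.92
position: [548.3, -165.1, 229.5]
tool_rot: [-3.141, 0.001, 0.44]
ft_force: [0.1, -0.2, -1.2]
width: 0.504
grasp_force: 15.0
```

Call:
jog_arm([
  [0.001,-0.005,0],
  [0.004,-0.018,0],
  [0.008,-0.04,0],
  [0.013,-0.067,0],
  [0.018,-0.097,0],
  [0.024,-0.127,0],
  [0.03,-0.157,0],
  [0.036,-0.187,0],
  [0.041,-0.215,0],
  [0.045,-0.237,0],
  [0.048,-0.252,0],
  [0.05,-0.26,0],
], turn=[0,0,0,0,0,0,0,0,0,0,0,0])

```text
time: 7.42
position: [482.5, 92.5, 230.0]
tool_rot: [3.141, -0.0, 0.441]
ft_force: [0.5, -0.1, -2.1]
width: 0.505
grasp_force: 15.0
```

Call:
jog_arm([
  [0.001,-0.006,0],
  [0.003,-0.018,0],
  [0.006,-0.033,0],
  [0.008,-0.043,0],
  [0.009,-0.048,0],
  [0.009,-0.048,0],
  [0.009,-0.048,0],
], turn=[0,0,0,0,0,0,0])

```text
time: 8.3
position: [470.8, 138.4, 230.0]
tool_rot: [3.141, 0.0, 0.44]
ft_force: [0.9, 0.1, -2.0]
width: 0.507
grasp_force: 15.0
```

Run:
```python
from h import *
import pickle
f=robot.grab_frame("wrist");s=robot.read_state();print(s["position"],s["tool_rot"],s["ft_force"],s["width"],s["grasp_force"],proj(f,[542,172.6,50]))
pickle.dump((f,s),open("w4.pkl","wb"));cv2.imwrite("pics/w4.png",f["pixels"][:,:,::-1])
```

```text
[470.79135429 138.4016612  229.93177683] [3.14149251e+00 1.14832923e-04 4.39473744e-01] [ 0.33294712  0.20529831 -1.50651287] 0.5019039069656475 14.999908569534455 (np.float64(256.33674702754166), np.float64(109.33446297218678))
```

View pics/w4.png

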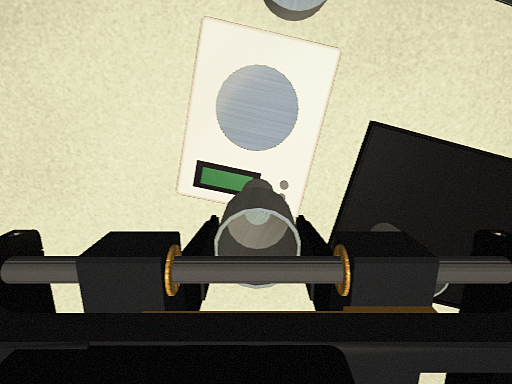

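The measure is held upright with its rim at (258,247); the pan is an ellipse centred near (257,108). Move closer for a second view.

Call:
jog_arm([
  [0.002,0,0.004],
  [0.006,0,0.014],
  [0.012,0,0.028],
  [0.017,0,0.04],
  [0.02,0,0.048],
  [0.02,0,0.05],
  [0.02,0,0.05],
  [0.02,0,0.05],
], turn=[0,0,0,0,0,0,0,0])

```text
time: 9.35
position: [489.1, 147.2, 180.6]
tool_rot: [3.141, -0.001, 0.44]
ft_force: [0.5, 0.3, -0.3]
width: 0.506
grasp_force: 15.0
```

Run:
```python
from rim import *
import pickle
f1,s1=pickle.load(open("w4.pkl","rb"))
f2=robot.grab_frame("wrist");s=robot.read_state();print(s["position"],s["tool_rot"],s["width"])
pickle.dump((f2,s),open("w5.pkl","wb"))
R=[]
for f in (f1,f2):
    g=f["pixels"].astype(int); u,v=map(int,proj(f,[542,172.6,50]))
    m=((g[...,2]-g[...,0]>0)&(g.max(2)>70)).astype(np.uint8); m=cv2.morphologyEx(m,cv2.MORPH_OPEN,np.ones((5,5)))
    k,l,st,c=cv2.connectedComponentsWithStats(m); i=l[v,u]
    cs,_=cv2.findContours((l==i).astype(np.uint8),0,1); e=cv2.fitEllipse(cv2.convexHull(max(cs,key=cv2.contourArea)))
    c=ray(f,0,0)[0]; p=onz(f,*e[0],50)
    print(st[i],e,p,"diam",max(e[1])/K(f)*np.linalg.norm(c-p)); R.append(ray(f,*e[0]))
print("tri",tri(*R))
f0=pickle.load(open("f0.pkl","rb"))
print("with scene",tri(R[1],ray(f0["scene"],303.3,155)),"with top",tri(R[1],ray(f0["top"],186.2,172.8)))
# held cup check: expected rim centre at TCP
e,n=rim(f2,s["position"]+[0,0,32],43);print("cup",e,n,onz(f2,*e[0],s["position"][2]+31),s["position"])
```

```text
[489.16161344 147.17801405 180.64236207] [ 3.14126725e+00 -1.20544215e-03  4.39779365e-01] 0.5042136717303145
[ 218   66   80   84 4805] ((258.2301940917969, 108.876708984375), (76.99150848388672, 84.4774398803711), 26.478126525878906) [543.4423678  170.77149262  50.        ] diam 105.24629443342555
[ 211   79   93   95 6579] ((257.8158874511719, 126.77375030517578), (89.87641906738281, 95.46353912353516), 22.325801849365234) [544.22625314 171.95341396  50.        ] diam 102.68634488061049
tri (array([543.7768865 , 171.24797617,  29.01969477]), [np.float64(0.3811069349982446), np.float64(0.3811069349980675)])
with scene (array([543.76167267, 171.71322243,  45.87847904]), [np.float64(0.3852550239432574), np.float64(0.38525502394312794)]) with top (array([543.02960766, 172.46089689,  37.7143672 ]), [np.float64(1.106332867888346), np.float64(1.106332867888333)])
cup ((257.1788635253906, 252.59837341308594), (89.91848754882812, 90.6937484741211), 150.44700622558594) 51 [486.06393333 145.5102277  211.64236207] [489.16161344 147.17801405 180.64236207]
```

Pan centre (543.9, 171.8), height about 46–50 by the scene+wrist rays. Move over it, then lower slowly feeling for contact.

Call:
jog_arm([
  [0.002,0,0],
  [0.009,0,0],
  [0.02,0,0],
  [0.033,0,0],
  [0.046,0.001,0.003],
  [0.055,0.001,0.008],
  [0.059,0.001,0.015],
  [0.06,0.001,0.021],
  [0.06,0.001,0.025],
  [0.06,0.001,0.025],
  [0.06,0.001,0.025],
], turn=[0,0,0,0,0,0,0,0,0,0,0])

```text
time: 10.78
position: [543.6, 171.8, 155.3]
tool_rot: [3.141, -0.001, 0.44]
ft_force: [-0.6, 0.5, -1.5]
width: 0.502
grasp_force: 15.0
```

Run:
```python
from h import *
s=robot.read_state();print(s["position"],s["ft_force"])
for n in ("scene",):
    f=robot.grab_frame(n); u,v=map(int,proj(f,[544,172,90])); c=f["pixels"][v-60:v+50,u-70:u+70]
    cv2.imwrite("pics/s6.png",cv2.resize(c,None,fx=5,fy=5,interpolation=2)[:,:,::-1]); print(u,v)
```

```text
[543.58903318 171.76431118 155.28202815] [-0.64136343  0.5407033  -1.50984163]
304 143
```

View pics/s6.png

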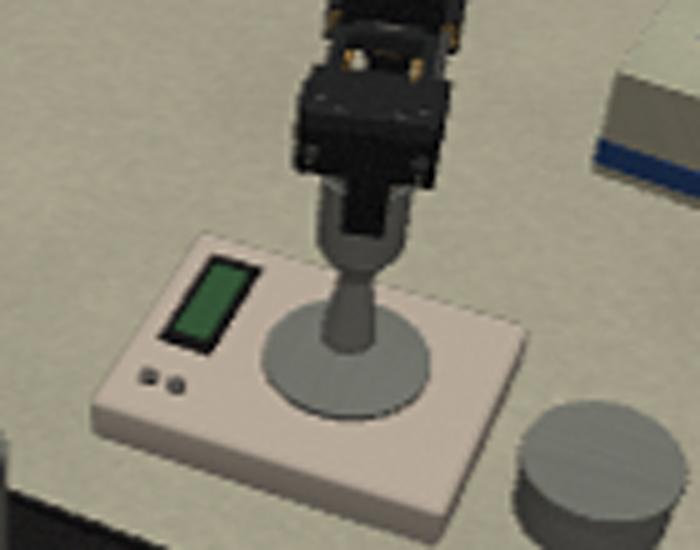

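The measure hangs upright over the pan (foot at crop (350,348), pan centre (347,360)). Lower gently.

Call:
jog_arm([
  [0,0,0.002],
  [0,0,0.004],
  [0,0,0.006],
  [0,0,0.008],
  [0,0,0.01],
  [0,0,0.012],
  [0,0,0.013],
  [0,0,0.014],
  [0,0,0.0145],
  [0,0,0.0145],
], turn=[0,0,0,0,0,0,0,0,0,0])

```text
time: 12.08
position: [543.5, 171.8, 140.5]
tool_rot: [-3.142, 0.0, 0.44]
ft_force: [0.8, -0.9, -1.5]
width: 0.505
grasp_force: 15.0
```

```bash
python3 -c "
from rig import robot
s=robot.read_state();print(s['position'],s['ft_force'],s['moment'])"
```

```text
[543.54584047 171.7968054  140.45038257] [ 0.75307727 -0.93311633 -1.51106729] [0.09773779 0.00762253 0.04082395]
```

Call:
jog_arm([
  [0,0,0.0005],
  [0,0,0.001],
  [0,0,0.001],
  [0,0,0.001],
], turn=[0,0,0,0])

```text
time: 12.58
position: [543.6, 171.8, 139.5]
tool_rot: [-3.142, -0.0, 0.44]
ft_force: [-0.3, 0.5, -0.2]
width: 0.503
grasp_force: 15.0
```

Call:
jog_arm([
  [0,0,0.0005],
  [0,0,0.0005],
  [0,0,0.0005],
], turn=[0,0,0])

```text
time: 12.95
position: [543.6, 171.8, 139.0]
tool_rot: [-3.142, -0.0, 0.44]
ft_force: [-0.1, 0.5, -0.9]
width: 0.5
grasp_force: 15.0
```

Call:
jog_arm([
  [0,0,0.0005],
  [0,0,0.0005],
  [0,0,0.0005],
], turn=[0,0,0])

```text
time: 13.32
position: [543.8, 171.8, 138.9]
tool_rot: [3.141, -0.001, 0.44]
ft_force: [0.6, 0.5, 1.6]
width: 0.501
grasp_force: 15.0
```

Call:
jog_arm([
  [0,0,0.0005],
  [0,0,0.0005],
  [0,0,0.0005],
], turn=[0,0,0])

```text
time: 13.7
position: [544.1, 171.9, 138.9]
tool_rot: [3.141, -0.001, 0.44]
ft_force: [-1.9, 0.4, 5.8]
width: 0.503
grasp_force: 15.0
```

Contact: z has stopped at 138.9 and the force rises to 6 N. Relax the press a little, soften the grip, then open.

Call:
jog_arm([
  [0,0,-0.0003],
  [0,0,-0.0006],
  [0,0,-0.0006],
], turn=[0,0,0], newtons=4)

```text
time: 14.08
position: [543.8, 171.7, 138.7]
tool_rot: [3.141, -0.0, 0.44]
ft_force: [0.6, -0.3, 3.5]
width: 0.508
grasp_force: 4.0
```

Call:
jog_arm([
  [0,0,0],
  [0,0,0],
  [0,0,0],
], turn=[0,0,0], gripper=0.58)

```text
time: 14.45
position: [543.1, 171.7, 137.8]
tool_rot: [-3.141, 0.001, 0.44]
ft_force: [-0.2, -0.1, 0.6]
width: 0.58
grasp_force: 0.0
```

Call:
jog_arm([
  [0,0,0],
  [0,0,0],
  [0,0,0],
  [0,0,0],
  [0,0,0],
  [0,0,0],
  [0,0,0],
  [0,0,0],
  [0,0,0],
  [0,0,0],
  [0,0,0],
  [0,0,0],
], turn=[0,0,0,0,0,0,0,0,0,0,0,0], gripper=1.0)

```text
time: 15.95
position: [543.5, 171.8, 138.6]
tool_rot: [-3.142, 0.0, 0.44]
ft_force: [0.5, 0.2, 0.2]
width: 1.0
grasp_force: 0.0
```

Run:
```python
from rim import *
s=robot.read_state();print(s["position"],s["ft_force"],s["width"])
f=robot.grab_frame("wrist");cv2.imwrite("pics/w7.png",f["pixels"][:,:,::-1])
e,n=rim(f,[543.8,171.8,170],43);print(e,n,proj(f,[543.8,171.8,170]))
```

```text
[543.53401646 171.79387359 138.55792481] [0.45990605 0.2347688  0.15744362] 0.9995250731823089
((256.6964416503906, 255.48538208007812), (82.7868881225586, 91.69983673095703), 91.5525894165039) 19 (np.float64(256.9424274778195), np.float64(246.89748147722304))
```

View pics/w7.png

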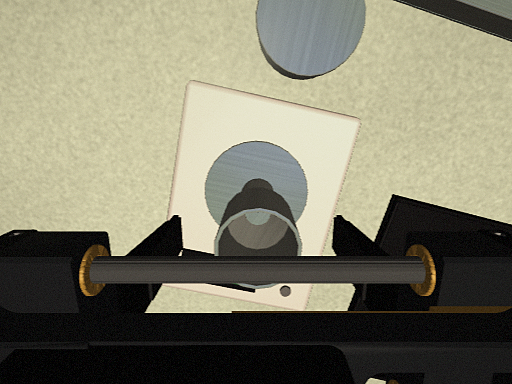

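The measure stands free, rim centred at (258,247), fingers open well clear on both sides. Hold a further second, then rise.

Call:
jog_arm([
  [0,0,0],
  [0,0,0],
  [0,0,0],
  [0,0,0],
  [0,0,0],
  [0,0,0],
  [0,0,0],
  [0,0,0],
  [0,0,0],
  [0,0,0],
], turn=[0,0,0,0,0,0,0,0,0,0])

```text
time: 17.25
position: [543.6, 171.8, 138.6]
tool_rot: [-3.142, -0.0, 0.44]
ft_force: [-0.0, 0.1, -0.2]
width: 1.001
grasp_force: 0.0
```

Call:
jog_arm([
  [0,0,-0.004],
  [0,0,-0.014],
  [0,0,-0.03],
  [0,0,-0.05],
  [0,0,-0.07],
  [0,0,-0.095],
  [0,0,-0.12],
  [0,0,-0.15],
  [0,0,-0.175],
  [0,0,-0.19],
  [0,0,-0.2],
  [0,0,-0.2],
], turn=[0,0,0,0,0,0,0,0,0,0,0,0])

```text
time: 18.75
position: [543.7, 171.8, 339.1]
tool_rot: [3.141, -0.001, 0.44]
ft_force: [-0.4, 0.7, -0.0]
width: 1.001
grasp_force: 0.0
```

Run:
```python
from h import *
s=robot.read_state();print(s["position"],s["time"])
a=robot.grab_frame("scene")["pixels"][100:280,130:370]; b=robot.grab_frame("wrist")["pixels"]
A=cv2.resize(a,(400,300));B=cv2.resize(b,(400,300));cv2.imwrite("pics/fin.png",np.hstack([A,B])[:,:,::-1])
```

```text
[543.7192308  171.80734202 339.09290172] 18.75
```

View pics/fin.png

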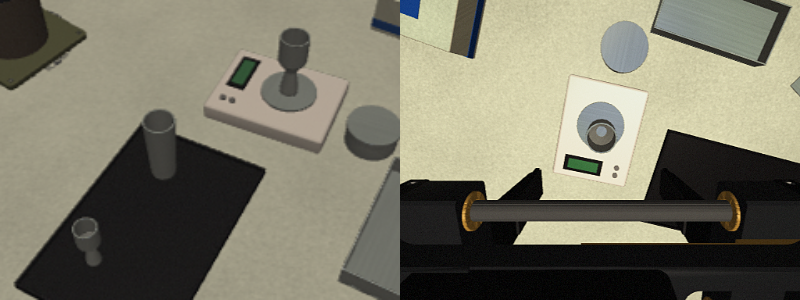

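The measure stands upright on the pan (left panel (290,80), foot mid-pan), the two bystanders are still on the tray and the hand is well above.

```bash
python3 -c "
from rig import robot
print(robot.job_done())"
```

```text
the job is handed in; nothing more can be done
None
```

The tall measure stands upright in the middle of the scale pan. The open fingers stayed round its cup for over 2 s before the hand rose 200 mm clear. The short measure and beaker were left untouched on the tray, and the job was handed in at about 19 s; no verdict was returned.

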